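# Make the denture injection bench ready: set and lock the pressure, cap the resin capsules

### The job

Get the denture injection bench ready: turn the pressure knob until the gauge reads 6 bar (its red mark), and only then turn the lock ring under the knob clockwise until it is tight. Stand every capsule upright in a recess of its own in the aluminium stand and press its grey end cap in until it snaps fully home, flush with the rim, with the seating tool held squarely and not with the fingers. Finally stand the seating tool upright on its rubber rest, and leave the other things on the bench where they are.

Things in the scene. Friction and masses are not known exactly. Their poses are not given: they have to be found in the camera images.
- pressure_unit: Blue bench-top pressure unit (fixed): console 180 x 250 mm, its flat white top panel 75 mm above the bench; origin under its centre. Its own x points to the air-line side, away from the robot at yaw 0. On the panel: the round pressure gauge (96 mm wide, bezel 8 mm high) centred 60 mm to own +y, and the pressure knob with its lock ring, on one upright axis at own x -15 mm, y -70 mm.
- pressure_knob (a joint): Pressure knob, rad: 0 is 0 bar, 0.4 rad per bar, 2.4 rad is 6 bar, stop at 4.0 rad (10 bar). Grows when turned clockwise seen from above. It stays where it is left (0.08 N m of friction). The gauge needle turns with it by the same angle, along eleven ticks from 0 to 10 bar; the one red mark on the gauge's rim stands at 6 bar.
- pressure_knob_grip (a point): Point on the knob's axis at mid grip height, 113 mm above the bench. The knob is a round black fluted cylinder 38 mm wide, from 97 to 125 mm above the bench (the ring's top is at 95), with a white pointer line on top. The gauge bezel begins 80 mm from its axis.
- lock_ring (a joint): Lock ring under the knob, rad: 0 slack, 1.3 tight against its stop. Grows when turned clockwise seen from above; 0.12 N m of friction; turning it does not turn the knob. A black line on it stands at the panel's second mark when it is tight.
- lock_ring_grip (a point): Centre of the lock ring at mid height, 88 mm above the bench (13 mm above the panel), on the knob's axis. The ring is a round knurled aluminium disc 58 mm wide, 14 mm high (81 to 95 mm above the bench), wider than the knob that stands above it: straddle the knob to grip it from above.
- capsule_stand: Capsule stand (fixed): aluminium block 276 x 90 x 25 mm with a row of four round recesses along its own x, 66 mm apart: their centres at own x -99, -33, 33 and 99 mm, y 0. Each is 54 mm wide and 15 mm deep, its floor 10 mm above the bench. Origin under the block's centre.
- capsule1: Injection capsule (absent in some starts): white plastic cylinder 44 mm wide, rim 71 mm above its foot (a narrow bead 46 mm wide just under the rim), about 0.15 kg, standing upright on the bench; origin at the centre of its foot, z up. Its grey end cap, 36 mm wide, sits started in the mouth.
- capsule2: Injection capsule (absent in some starts): white plastic cylinder 44 mm wide, rim 71 mm above its foot (a narrow bead 46 mm wide just under the rim), about 0.15 kg, standing upright on the bench; origin at the centre of its foot, z up. Its grey end cap, 36 mm wide, sits started in the mouth.
- capsule3: Injection capsule (absent in some starts): white plastic cylinder 44 mm wide, rim 71 mm above its foot (a narrow bead 46 mm wide just under the rim), about 0.15 kg, standing upright on the bench; origin at the centre of its foot, z up. Its grey end cap, 36 mm wide, sits started in the mouth.
- capsule4: Injection capsule (absent in some starts): white plastic cylinder 44 mm wide, rim 71 mm above its foot (a narrow bead 46 mm wide just under the rim), about 0.15 kg, standing upright on the bench; origin at the centre of its foot, z up. Its grey end cap, 36 mm wide, sits started in the mouth.
- cap1 (a joint): How far the end cap of capsule1 is pushed in, m: 0 started (its top 9 mm proud of the rim, 80 mm above the capsule's foot), 0.008 home (flush with the rim to 1 mm, 72 mm above the foot). A tight snap fit: it takes 10 to 14 N all the way down to its stop, and stays where it is left.
- cap2 (a joint): How far the end cap of capsule2 is pushed in, m: 0 started (its top 9 mm proud of the rim, 80 mm above the capsule's foot), 0.008 home (flush with the rim to 1 mm, 72 mm above the foot). A tight snap fit: it takes 10 to 14 N all the way down to its stop, and stays where it is left.
- cap3 (a joint): How far the end cap of capsule3 is pushed in, m: 0 started (its top 9 mm proud of the rim, 80 mm above the capsule's foot), 0.008 home (flush with the rim to 1 mm, 72 mm above the foot). A tight snap fit: it takes 10 to 14 N all the way down to its stop, and stays where it is left.
- cap4 (a joint): How far the end cap of capsule4 is pushed in, m: 0 started (its top 9 mm proud of the rim, 80 mm above the capsule's foot), 0.008 home (flush with the rim to 1 mm, 72 mm above the foot). A tight snap fit: it takes 10 to 14 N all the way down to its stop, and stays where it is left.
- seating_tool: Seating tool: hand tamper 112 mm tall, 0.35 kg, standing upright on its flat steel foot; origin at the centre of the foot's underside, z up. Foot 46 mm wide and 14 mm high, stem 16 mm thick, wooden handle 28 mm thick from 56 to 108 mm above the underside, round about its axis.
- tool_rest: Tool rest (fixed): round rubber mat 100 mm wide, 3 mm thick, flat; origin under its centre. The seating tool stands on it at the start.
- monomer_bottle: Bystander, loose: amber bottle 54 mm wide, 115 mm tall; origin at the centre of its foot.
- plaster_cast: Bystander, loose: plaster dental cast 66 x 70 mm, 36 mm tall; origin at the centre of its foot.
- powder_jar: Bystander, loose: white jar 60 mm wide, 75 mm tall; origin at the centre of its foot.
- tool_pot: Bystander, loose: white pot 72 mm wide with wax knives and brushes in it, about 150 mm tall; origin at the centre of its foot.

How it is judged (in metres and radians):
On the way, in this order (a step that is already met when the one before it is completed fails the run):
1. the pressure knob stands at 6 bar (within 0.3 bar) (value of joint pressure_knob between 2.28 and 2.52 rad), for 0.3 s.
2. the lock ring is tight with the knob still at 6 bar (within 0.3 bar) (all of step 1 and value of joint lock_ring above 1.15 rad), for 0.2 s.
At the end, for the whole second after the job is handed in: Knob at 6 bar within 0.3 bar, lock ring tight (over 1.15 rad). Every capsule present stands upright on the floor of a recess, its cap in by over 6.5 of 8 mm. The seating tool stands upright on its rest, within 35 mm of its centre. All at rest (all of step 2 and height (world z) of each of capsule1, capsule2, capsule3, capsule4 below 0.014 m and y of capsule1 in the frame of capsule_stand between -0.008 and 0.008 m and (x of capsule1 in the frame of capsule_stand between -0.107 and -0.091 m or x of capsule1 in the frame of capsule_stand between -0.041 and -0.025 m or x of capsule1 in the frame of capsule_stand between 0.025 and 0.041 m or x of capsule1 in the frame of capsule_stand between 0.091 and 0.107 m) and angle between each of capsule1, capsule2, capsule3, capsule4, seating_tool's own z axis and vertical below 0.1 rad and value of joint each of cap1, cap2, cap3, cap4 above 0.0065 m and linear speed of each of capsule1, capsule2, capsule3, capsule4, seating_tool below 0.02 m/s and y of capsule2 in the frame of capsule_stand between -0.008 and 0.008 m and (x of capsule2 in the frame of capsule_stand between -0.107 and -0.091 m or x of capsule2 in the frame of capsule_stand between -0.041 and -0.025 m or x of capsule2 in the frame of capsule_stand between 0.025 and 0.041 m or x of capsule2 in the frame of capsule_stand between 0.091 and 0.107 m) and y of capsule3 in the frame of capsule_stand between -0.008 and 0.008 m and (x of capsule3 in the frame of capsule_stand between -0.107 and -0.091 m or x of capsule3 in the frame of capsule_stand between -0.041 and -0.025 m or x of capsule3 in the frame of capsule_stand between 0.025 and 0.041 m or x of capsule3 in the frame of capsule_stand between 0.091 and 0.107 m) and y of capsule4 in the frame of capsule_stand between -0.008 and 0.008 m and (x of capsule4 in the frame of capsule_stand between -0.107 and -0.091 m or x of capsule4 in the frame of capsule_stand between -0.041 and -0.025 m or x of capsule4 in the frame of capsule_stand between 0.025 and 0.041 m or x of capsule4 in the frame of capsule_stand between 0.091 and 0.107 m) and horizontal distance between seating_tool and tool_rest below 0.035 m and height (world z) of seating_tool between 0.001 and 0.008 m); the robot touches nothing.
It fails at once if a bystander was shifted by more than 40 mm (distance of any of monomer_bottle, plaster_cast, powder_jar, tool_pot from where it was at the start of the episode above 0.04 m).
It fails at once if an end cap was squeezed or pushed with the fingers or the arm (over 8 N) (contact force between any of the fingers, the arm and cap1 above 8 N or contact force between any of the fingers, the arm and cap2 above 8 N or contact force between any of the fingers, the arm and cap3 above 8 N or contact force between any of the fingers, the arm and cap4 above 8 N).
It fails at once if the seating tool was pressed (over 6 N) on a cap while tilted more than 15 degrees ((contact force between seating_tool and cap1 above 6 N and angle between seating_tool's own z axis and vertical above 0.26 rad) or (contact force between seating_tool and cap2 above 6 N and angle between seating_tool's own z axis and vertical above 0.26 rad) or (contact force between seating_tool and cap3 above 6 N and angle between seating_tool's own z axis and vertical above 0.26 rad) or (contact force between seating_tool and cap4 above 6 N and angle between seating_tool's own z axis and vertical above 0.26 rad)).
Of capsule1, capsule2, capsule3, capsule4 only 3 to 4 are there at a start; the rules pass over those that are not, and their reading is None.
At some moment in a run one of seating_tool may be knocked a few centimetres aside while the robot is not near it.
It also fails if it takes over 210 s, if anything falls off the work surface, if the arm or the gripper's body presses on something with over 40 N, if the wrist force passes 120 N, or if a joint passes its speed limit or range.

### The arm

A 7-joint arm with a two-finger parallel gripper is mounted at the origin on the work surface. World frame = base frame: x ahead of the robot, y to its left, z up, the work surface at z = 0. Lengths are in mm, angles in rad, forces in N, time in s.
With the tool pointing down it reaches from about 400 to 900 mm from the base axis. Payload 5.6 kg.
Tool frame: the origin (TCP) lies at the very end of the fingers, on their centre line; the grasp point (between the pads) lies 19 mm behind it (ctrl.tcp_to_grasp is the distance from the TCP to the grasp point, in mm); z points along the fingers, y is the line along which they close (so a half turn about z gives the same grasp; the last joint's range is limited). The gripper opens to 92 mm and grips with 3 to 60 N. Pads are 20 mm wide; open, the fingers measure 128 mm over their backs; the gripper's body (75 mm by 189 mm) begins 69 mm behind the grasp point.
Start: joints at [-1.329, 0.468, -0.012, 1.603, 0.006, 1.071, -0.056], TCP at [182.669, 623.812, 214.592] pointing down, gripper open.
Joint ranges: [-2.53, 2.53], [-0.31, 2.02], [-1.57, 1.55], [0.28, 2.44], [-1.29, 4.43], [0.15, 1.84], [-2.92, 2.92]. Speed limits (rad/s): [2.57, 2.57, 3.14, 3.14, 3.14, 3.14, 3.14].

### API

Orientations are given as [roll, pitch, yaw] about the fixed x, y, z axes, in that order (R = Rz(yaw) Ry(pitch) Rx(roll)).
In Python, from cell import ctrl, cams, state gives the robot as it stands (ctrl), with the cameras (cams) and the readings as plain functions. Calls block until the motion is done:
- ctrl.reach(position, orientation): joint-space move of the TCP to a pose.
- ctrl.movel(position, ori=None, rate=150): straight line of the TCP; ori=None keeps the orientation; rate is the mean speed in mm/s.
- ctrl.goto_joints(angles): joint-space move.
- ctrl.let_go() and ctrl.close(f_grip=None): open the fingers fully, or close them until they stop; f_grip is the grip in N (None keeps the last).
- ctrl.sleep(seconds).
- ctrl.solve_ik(position, orientation): joint angles nearest the present ones, or None.
- state(): the state.
- cams.snapshot(name): name is "scene" or "side" or "wrist"; returns the picture (384x512x3 uint8, red, green, blue); there is no depth.
- cams.get_calibration(name): a dict with "fx", "fy", "cx", "cy" (pixels), "k1" (the pictures are not rectified: a ray, as slopes to the right and down, at radius r is drawn at 1 + k1 r^2 times it, then the intrinsics apply), "extrinsics" (4x4, takes a point from world to camera coordinates). Camera axes: x right, y down, z forward; pixel columns grow to the right and rows downward; lengths in mm; the calibration is good to about 2 mm. A picture is of the moment at which its call begins: read the wrist's pose just before it. get_calibration takes no time and is no camera call; for the wrist camera it gives the pose at the moment of the call.
A pose or a line that the arm cannot do raises ctrl.IKError and nothing moves.
- ctrl.job_done(): hands the job in; it is judged then, once.
The state is a dict: "clock": time; "q": joint angles; "qvel": joint speeds; "effort": joint torques, N m; "position": TCP position; "tcp_rot": TCP orientation; "ft_force": force on the tool from outside, world axes, zero at the start; "wrist_torque": the same for the moment, N m; "width": finger opening in mm; "finger_force": force on a finger pad.
Only numpy, scipy, OpenCV 4.12 (cv2) and the standard library are available. Lean on these libraries where they do the work, as an engineer would, in place of code of your own. Each camera call takes 0.05 s, during which the arm holds its last target. There are 200 camera calls.

## Working session

There is one attempt and no reset: what is moved stays moved. The work goes in short steps, each a Python script; the robot and the scene stay as the last script left them, time stands still between calls to the robot, and variables do not carry over. Pictures are saved under pics/ and viewed, at most 14 in all, crops included, and the job is handed in when it is done.

```bash
mkdir -p pics; ls
python3 - <<'E'
from cell import ctrl, cams, state
import cv2,numpy as np
for n in ["scene","side","wrist"]:
    im=cams.snapshot(n); cv2.imwrite(f"pics/{n}0.png",cv2.resize(im[...,::-1],(800,600),interpolation=cv2.INTER_CUBIC))
    c=cams.get_calibration(n); print(n,{k:np.round(v,3).tolist() for k,v in c.items()})
print(state())
E
```

```text
cell.py
pics
scene {'fx': 411.012, 'fy': 411.012, 'cx': 262.75, 'cy': 186.302, 'k1': -0.139, 'extrinsics': [[-0.73, 0.684, 0.012, 452.825], [0.554, 0.601, -0.577, -248.534], [-0.401, -0.414, -0.817, 1248.191], [0.0, 0.0, 0.0, 1.0]]}
side {'fx': 350.486, 'fy': 350.486, 'cx': 251.556, 'cy': 194.488, 'k1': -0.044, 'extrinsics': [[0.853, -0.521, -0.023, -491.608], [-0.333, -0.51, -0.793, 224.745], [0.401, 0.685, -0.608, 703.455], [0.0, 0.0, 0.0, 1.0]]}
wrist {'fx': 290.077, 'fy': 290.077, 'cx': 255.162, 'cy': 197.696, 'k1': 0.012, 'extrinsics': [[0.281, 0.96, -0.002, -650.236], [0.921, -0.27, 0.28, -31.826], [0.268, -0.08, -0.96, 392.391], [0.0, 0.0, 0.0, 1.0]]}
{'clock': 0.15, 'q': array([-1.32902455,  0.46820729, -0.01157053,  1.60337353,  0.00603071,
        1.07139983, -0.05628699]), 'qvel': array([-3.11733335e-04, -3.56176097e-03,  4.95726392e-04, -2.45598474e-03,
       -1.04738287e-03, -2.22673769e-03,  7.42831129e-05]), 'effort': array([ 6.48265941e-04, -5.20949793e+01, -1.21700624e-02, -2.43975198e+01,
       -5.65631641e-02,  1.52981014e-02,  1.20085783e-04]), 'position': array([182.57721893, 623.38240353, 213.85409563]), 'tcp_rot': array([-3.14024508e+00,  1.44774989e-04,  2.85675460e+00]), 'ft_force': array([-0.07477027,  0.48317173,  1.05281226]), 'wrist_torque': array([-0.00530906, -0.00613112,  0.03175359]), 'finger_force': 0.0, 'width': 92.0586714862052}
```

View pics/scene0.png

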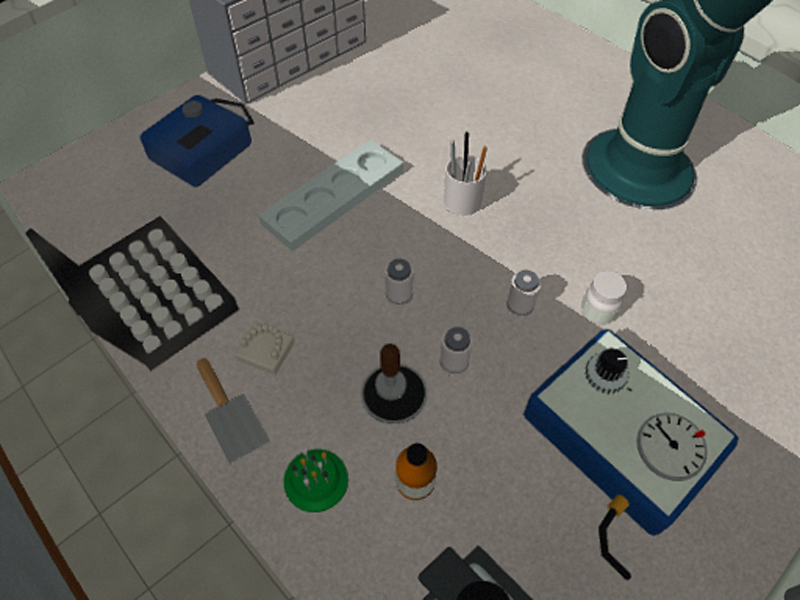

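View pics/side0.png

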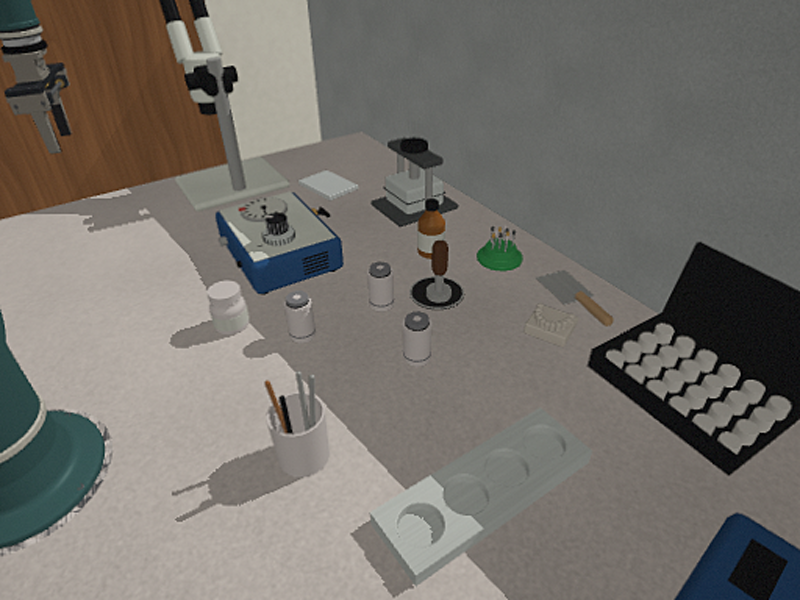

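The scene view shows three capsules, with caps at about (399,267), (526,279) and (457,337). The tool's handle top is at (390,351), the mat at (394,392), the knob at (611,356) and the gauge at (672,447). The stand's recesses run from (371,161) to (293,218). The side view agrees.

```bash
cat > h.py <<'E'
from cell import ctrl, cams, state
import numpy as np, cv2
from scipy.optimize import least_squares
S=1.5625
def cal(n):
    c=cams.get_calibration(n)
    K=np.array([[c['fx'],0,c['cx']],[0,c['fy'],c['cy']],[0,0,1]]);D=np.array([c['k1'],0,0,0.])
    return K,D,np.array(c['extrinsics'])
def ray(C,uv):
    K,D,E=C
    p=cv2.undistortPoints(np.array([[uv]],float),K,D)[0,0]
    d=E[:3,:3].T@np.array([p[0],p[1],1]); o=-E[:3,:3].T@E[:3,3]
    return o,d
def atz(C,uv,z):
    o,d=ray(C,uv); return (o+d*(z-o[2])/d[2])[:2]
def big(U,V,s=S,x0=0,y0=0): return ((U+.5)/s-.5+x0,(V+.5)/s-.5+y0)
def proj(C,P):
    K,D,E=C
    return cv2.projectPoints(np.array(P,float).reshape(-1,3),cv2.Rodrigues(E[:3,:3])[0],E[:3,3],K,D)[0][:,0]
E
python3 - <<'E'
from h import *
C=cal("scene");W=cal("side")
P=dict(capA=((399,266),(417,320),80),capB=((526,278),(298,300),80),capC=((457,336),(380,268),80),handle=((390,350),(440,243),111),mat=((394,393),(438,292),3),
knob=((611,356),(276,221),125),gauge=((672,446),(263,209),80),r1=((371,161),(421,525),25),r2=((345,180),(468,494),25),r3=((320,198),(508,469),25),r4=((293,218),(547,441),25),
ca=((612,331),(266,265),75),cb=((737,437),(217,214),75),cc=((527,400),(342,240),75),
sa=((262,220),(590,452),25),sb=((372,142),(420,578),25),sc=((405,160),(372,517),25),sd=((293,242),(545,409),25),
bottle=((417,453),(432,204),112),pot=((465,205),(300,455),20),jar=((608,280),(226,290),75))
for k,(a,b,z) in P.items(): print(k,atz(C,big(*a),z).round(0),atz(W,big(*b),z).round(0))
E
```

```text
capA [561. -92.] [561. -96.]
capB [432.  58.] [431.  48.]
capC [585.  58.] [585.  55.]
handle [683.  24.] [686.  24.]
mat [688.  35.] [690.  30.]
knob [476. 240.] [473. 228.]
gauge [497. 376.] [495. 372.]
r1 [ 402. -344.] [ 401. -347.]
r2 [ 471. -338.] [ 470. -344.]
r3 [ 533. -334.] [ 533. -342.]
r4 [ 598. -328.] [ 603. -336.]
ca [408. 208.] [427. 179.]
cb [416. 435.] [411. 415.]
cc [585. 194.] [577. 181.]
sa [ 641. -362.] [ 636. -379.]
sb [ 366. -383.] [ 367. -397.]
sc [ 353. -302.] [ 360. -309.]
sd [ 631. -284.] [ 639. -295.]
bottle [758. 156.] [755. 147.]
pot [ 349. -148.] [ 326. -182.]
jar [336. 146.] [345. 145.]
```

Run:
```python
from h import *
s=state(); E=cal("wrist")[2]; c=-E[:3,:3].T@E[:3,3]
from scipy.spatial.transform import Rotation as R
Rt=R.from_euler('xyz',s['tcp_rot']).as_matrix()
print("cam in tool",(Rt.T@(c-s['position'])).round(1),(Rt.T@E[:3,:3].T).round(2).tolist())
for nm,p in dict(knob=(475,235,250),st1=(402,-346,200),st4=(600,-332,200),cap=(560,-20,330),unit=(470,250,330),stand=(480,-340,330)).items():
    for y in np.arange(-3,3.3,.75):
        q=ctrl.solve_ik(p,[np.pi,0,y]); print(nm,y.round(2),None if q is None else np.round(q,2))
```

```text
cam in tool [  79.1    1.1 -170.8] [[-0.0, -0.96, -0.28], [1.0, -0.0, -0.0], [0.0, -0.28, 0.96]]
knob -3.0 [-0.65  0.22  0.15  1.87 -0.04  1.05  1.23]
knob -2.25 [-0.54  0.23  0.02  1.86 -0.01  1.05  1.95]
knob -1.5 [-0.43  0.23 -0.11  1.85  0.03  1.06  2.66]
knob -0.75 [-1.53  0.51  1.37  1.91 -0.55  1.18 -2.28]
knob 0.0 [-1.09  0.25  0.68  1.89 -0.18  1.06 -1.91]
knob 0.75 [-0.99  0.24  0.55  1.89 -0.14  1.06 -1.2 ]
knob 1.5 [-0.92  0.23  0.46  1.88 -0.12  1.05 -0.48]
knob 2.25 [-0.8   0.23  0.33  1.88 -0.08  1.05  0.24]
knob 3.0 [-0.68  0.22  0.19  1.87 -0.05  1.05  0.95]
st1 -3.0 [-0.12  0.39  0.97  1.96 -0.38  0.99  2.74]
st1 -2.25 [ 1.26  0.4  -0.76  1.87  0.32  1.    2.83]
st1 -1.5 [-0.33  0.63  1.36  1.96 -0.69  1.13 -1.75]
st1 -0.75 [-0.22  0.46  1.13  1.96 -0.49  1.03 -1.19]
st1 0.0 [-0.33  0.64  1.37  1.96 -0.7   1.14 -0.24]
st1 0.75 [-0.28  0.53  1.23  1.96 -0.57  1.07  0.39]
st1 1.5 [-0.32  0.6   1.33  1.96 -0.65  1.11  1.22]
st1 2.25 [-0.33  0.63  1.37  1.96 -0.69  1.14  2.  ]
st1 3.0 [-0.11  0.39  0.96  1.95 -0.38  0.99  2.45]
st4 -3.0 [-0.16  0.72  0.98  1.57 -0.63  1
[... 1188 characters left out ...]
75 [-1.02  0.16  0.54  1.78 -0.09  1.23 -1.28]
unit 1.5 [-0.94  0.16  0.45  1.77 -0.07  1.22 -0.55]
unit 2.25 [-0.83  0.16  0.32  1.77 -0.05  1.22  0.18]
unit 3.0 [-0.71  0.16  0.18  1.76 -0.03  1.23  0.91]
stand -3.0 [-0.18  0.36  0.97  1.67 -0.31  1.28  2.56]
stand -2.25 [-0.37  0.55  1.36  1.67 -0.55  1.37 -2.74]
stand -1.5 [-0.37  0.55  1.36  1.67 -0.55  1.37 -1.99]
stand -0.75 [-0.27  0.41  1.13  1.67 -0.39  1.3  -1.39]
stand 0.0 [-0.3   0.44  1.18  1.67 -0.42  1.32 -0.61]
stand 0.75 [-0.27  0.42  1.13  1.67 -0.39  1.31  0.11]
stand 1.5 [-0.25  0.4   1.08  1.67 -0.36  1.3   0.84]
stand 2.25 [-0.27  0.42  1.14  1.67 -0.39  1.31  1.61]
stand 3.0 [-0.25  0.4   1.1   1.67 -0.37  1.3   2.34]
```

```bash
cat >> h.py <<'E'
import json
def look(name,p,yaw):
    ctrl.reach(p,[np.pi,0,yaw]); ctrl.sleep(.3)
    C=cal("wrist"); im=cams.snapshot("wrist")
    cv2.imwrite(f"pics/{name}.raw.png",im[...,::-1]); cv2.imwrite(f"pics/{name}.png",cv2.resize(im[...,::-1],(800,600),interpolation=cv2.INTER_CUBIC))
    json.dump([x.tolist() for x in C],open(f"{name}.json","w")); return im,C
def load(name): return [np.array(x) for x in json.load(open(f"{name}.json"))]
E
python3 - <<'E'
from h import *
look("unit",[475,290,250],3.0)
look("caps",[575,0,330],1.5)
look("stand",[500,-340,250],1.5)
print(state()['clock'])
E
```

```text
5.3833
```

View pics/unit.png

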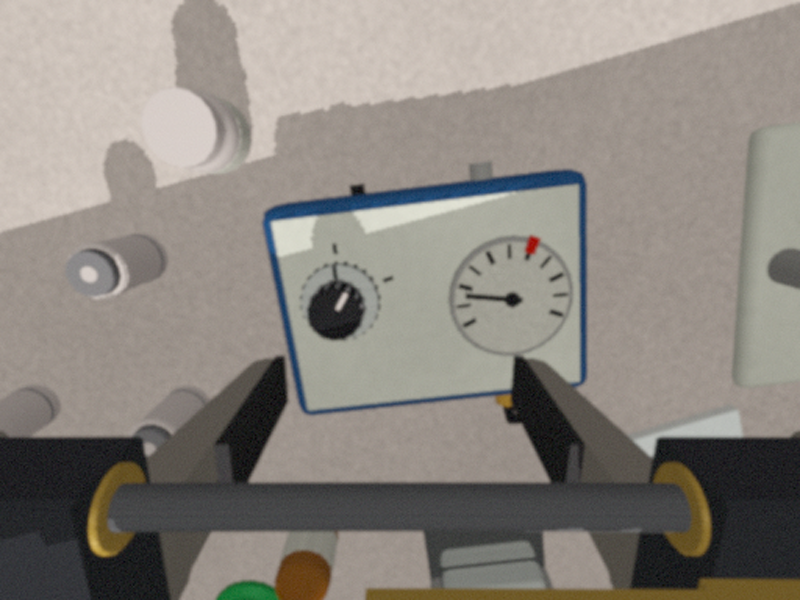

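View pics/caps.png

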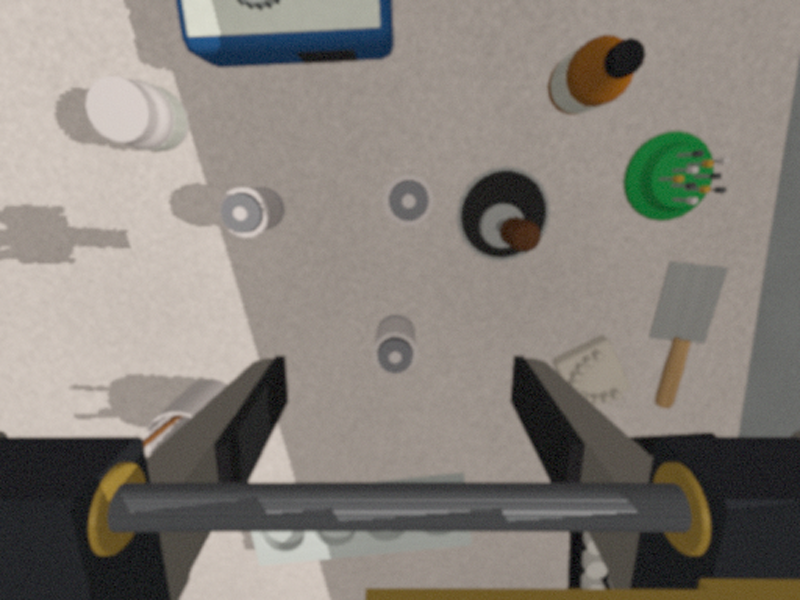

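View pics/stand.png

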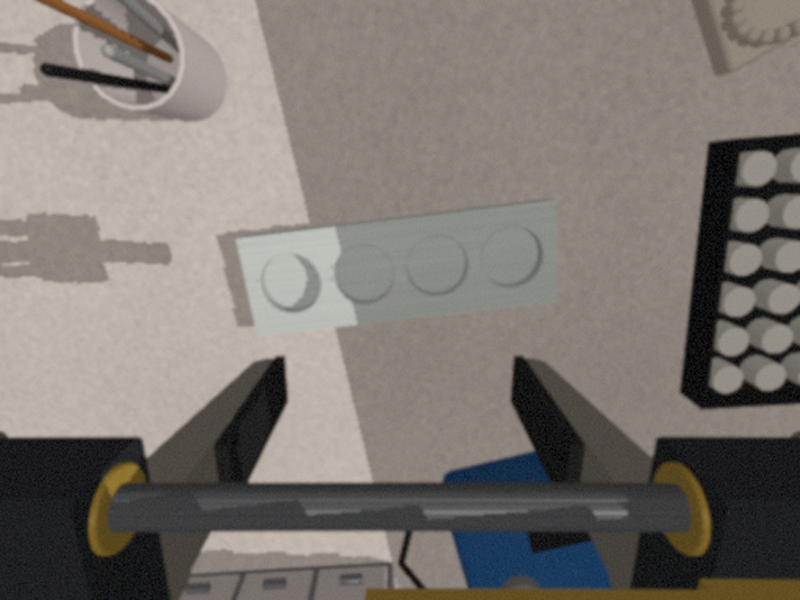

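Wrist views, in 800x600 pixels:
- **Unit:** knob at (336,310), gauge hub at (512,299), needle tip at (468,296), red mark at (532,243). The lock ring's line is at its first mark.
- **Caps:** (395,357), (240,213) and (409,201). The tool is on the mat at (504,213).
- **Stand:** recesses at (291,282), (363,274), (437,265) and (511,256).

Run:
```python
from h import *
U=load("unit");A=load("caps");T=load("stand")
f=lambda C,a,z:atz(C,big(*a),z).round(1)
k=f(U,(336,310),125);g=f(U,(512,299),80);print("knob",k,"gauge",g,"ring",f(U,(340,299),95))
n=f(U,(468,296),80)-g;r=f(U,(532,243),80)-g;t0=f(U,(469,323),80)-g;t10=f(U,(557,313),80)-g
a=lambda v:np.arctan2(v[1],v[0])
print("needle->red cw",(a(n)-a(r))%(2*np.pi),"0->red",(a(t0)-a(r))%(2*np.pi),"0->10",(a(t0)-a(t10))%(2*np.pi),"0->needle",(a(t0)-a(n)))
cs=[f(U,p,75) for p in [(269,217),(583,182),(583,383),(307,411)]];print("corners",cs,np.mean(cs,0))
for n,p,z in [("A",(395,357),80),("B",(240,213),80),("C",(409,201),80),("mat",(504,213),3),("foot",(503,226),14),("handle",(522,235),110)]: print(n,f(A,p,z))
R=[f(T,p,25) for p in [(291,282),(363,274),(437,265),(511,256)]];print(R,np.mean(R,0))
co=[f(T,p,25) for p in [(237,239),(555,200),(556,303),(258,335)]];print(co,np.mean(co,0))
```

```text
knob [476.5 248. ] gauge [499.1 376.7] ring [476.7 247. ]
needle->red cw 1.7680672751028323 0->red 2.383279808500475 0->10 3.990998351658022 0->needle 0.6152125333976428
corners [array([411.5, 202.2]), array([419.3, 435.4]), array([581.2, 431. ]), array([574.6, 198.5])] [496.65  316.775]
A [564.7 -90.9]
B [434.3  59.2]
C [588.2  59.3]
mat [690.6  35.6]
foot [687.1  23.2]
handle [682.3  25.8]
[array([ 403.9, -342.6]), array([ 468.7, -339.8]), array([ 534.8, -336.3]), array([ 600. , -332.8])] [ 501.85  -337.875]
[array([ 362.4, -301.3]), array([ 637.2, -287.5]), array([ 640.5, -378.6]), array([ 366.7, -390.2])] [ 501.7 -339.4]
```

```bash
cat >> h.py <<'E'
D=lambda y:[np.pi,0,y]
def turn(dq,n=4):
    q=np.array(state()['q'])
    for i in range(n):
        q[6]+=dq/n; ctrl.goto_joints(q)
def rep(*a):
    s=state(); print(*a,"t",round(s['clock'],1),"p",s['position'].round(1),"rot",s['tcp_rot'].round(3),"w",round(s['width'],1),"ft",s['ft_force'].round(1),"tq",s['wrist_torque'].round(2),"ff",round(s['finger_force'],1))
E
python3 - <<'E'
from h import *
x,y=477.5,247.5
ctrl.reach([x,y,200],D(3.0)); ctrl.movel([x,y,101],rate=120); rep("down")
ctrl.close(f_grip=15); rep("grip")
turn(-1.75); rep("turned"); 
ctrl.let_go(); ctrl.movel([x,y,180],rate=150)
look("unit2",[475,290,250],3.0); rep()
E
```

```text
down t 8.5 p [478.1 247.7 101.6] rot [3.141e+00 1.000e-03 3.000e+00] w 91.9 ft [0.1 0.9 0.9] tq [-0.04 -0.02 -0.03] ff 0.0
grip t 9.3 p [477.2 245.3 100.9] rot [-3.139e+00 -1.000e-03  2.999e+00] w 37.6 ft [-1.3 -4.5  3.9] tq [-1.15  0.27  0.03] ff 15.0
turned t 11.3 p [480.2 247.1 101. ] rot [ 3.137e+00 -2.000e-03  1.251e+00] w 37.6 ft [  9.7   6.3 -11.3] tq [ 1.4  -1.89 -0.09] ff 15.0
t 14.7 p [474.9 290.  249.9] rot [-3.142 -0.     3.   ] w 91.8 ft [-0.5 -0.5 -0.1] tq [0.05 0.04 0.02] ff 0.0
```

View pics/unit2.png

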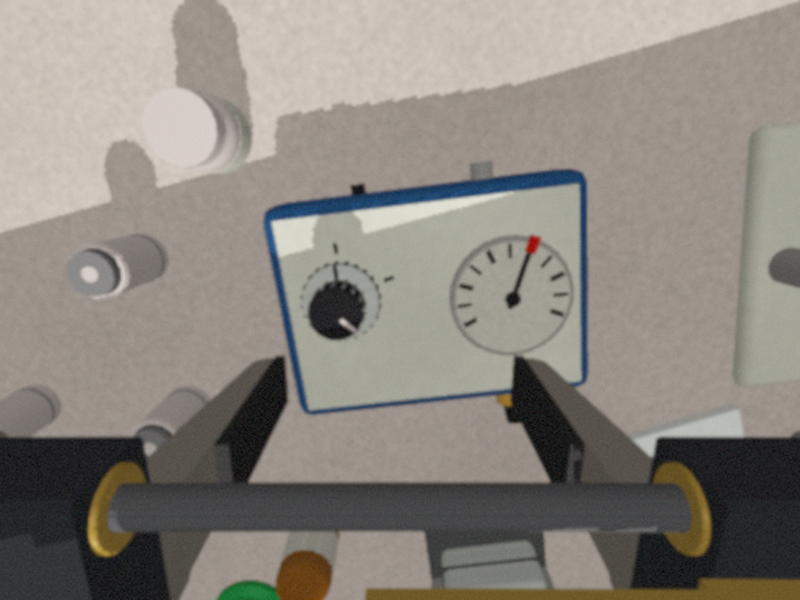

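The needle, tip at (533,243), now covers the red mark at (532,243). Next is the lock ring.

Run:
```python
from h import *
x,y=479.5,245.8
ctrl.reach([x,y,200],D(2.6)); ctrl.movel([x,y,120],rate=150); ctrl.movel([x,y,80.5],rate=60); rep("down")
ctrl.close(f_grip=15); rep("grip")
turn(-1.3,5); rep("1.3"); turn(-.08,1); rep("turned")
ctrl.let_go(); ctrl.movel([x,y,180],rate=150)
look("unit3",[475,290,250],3.0); rep()
```

```text
down t 16.5 p [479.7 245.8  80.5] rot [3.142 0.    2.6  ] w 92.2 ft [0.4 0.9 0.1] tq [-0.02 -0.   -0.02] ff 0.0
grip t 17.1 p [479.2 245.3  80.6] rot [-3.141 -0.     2.6  ] w 57.6 ft [-2.2 -1.4  2.5] tq [-0.58  0.45  0.04] ff 15.0
1.3 t 18.9 p [479.7 245.5  80.7] rot [3.141 0.    1.306] w 57.7 ft [ 2.7  0.3 -2. ] tq [ 0.07 -0.58 -0.05] ff 15.0
turned t 19.2 p [479.8 245.6  80.7] rot [ 3.141 -0.     1.23 ] w 57.6 ft [ 3.   0.6 -1.2] tq [ 0.13 -0.42  0.13] ff 15.0
t 22.4 p [475. 290. 250.] rot [-3.142 -0.     3.   ] w 91.6 ft [-0.2 -0.3 -0.3] tq [-0.03 -0.04  0.03] ff 0.0
```

View pics/unit3.png

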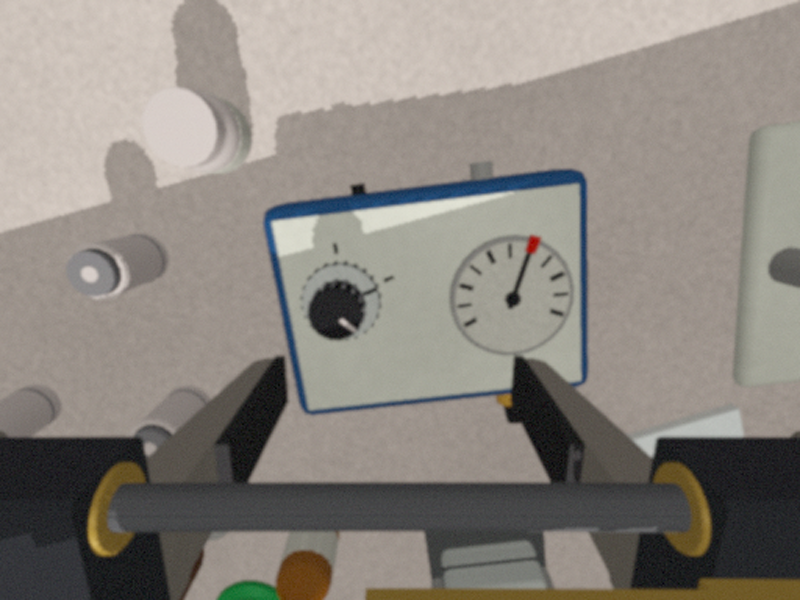

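The ring's black line, at (371,291), points at the second mark at (389,279), and the gauge is still on red. The knob grip showed a wrist-camera bias of about 3 mm. I'll take half-turned views of the capsules and stand so that bias cancels.

Run:
```python
from h import *
look("caps2",[575,0,330],1.5-np.pi)
look("stand2",[500,-340,250],1.5-np.pi)
rep()
```

```text
t 28.4 p [ 500. -340.  250.] rot [ 3.142  0.    -1.642] w 91.7 ft [-0.2 -0.1  0.3] tq [ 0.09  0.04 -0.02] ff 0.0
```

View pics/caps2.png

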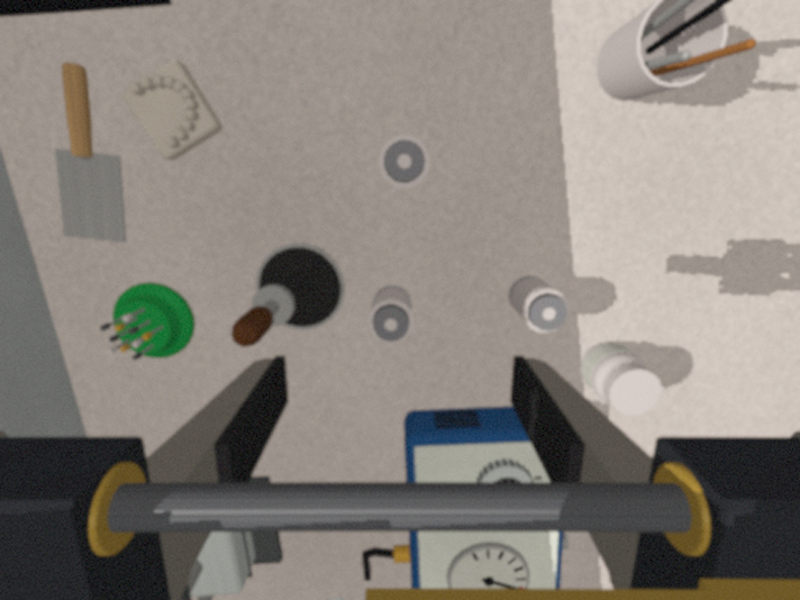

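View pics/stand2.png

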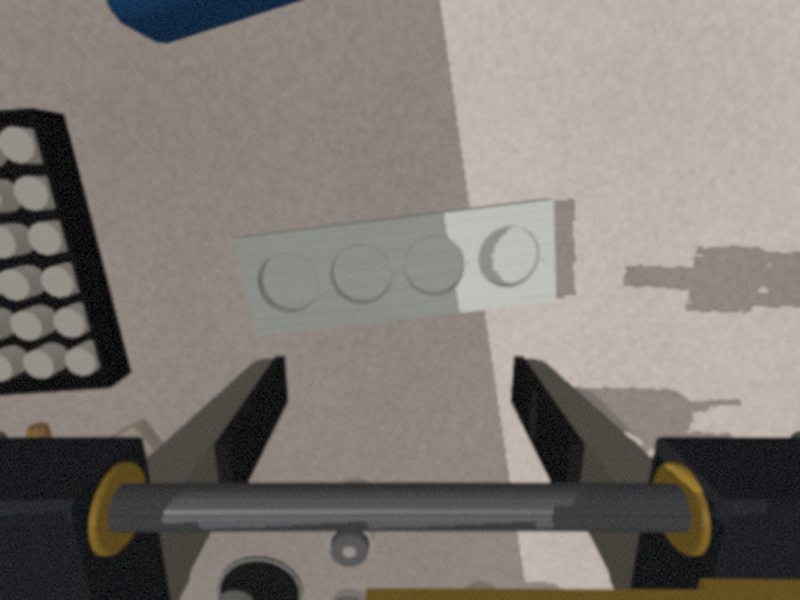

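Capsules are at (404,161), (391,322) and (548,312). The seating tool has been knocked aside: its foot is now at (273,305), while the mat is at (301,286). The stand's recesses are at (289,282), (361,274), (434,265) and (509,256).

Run:
```python
from h import *
A=load("caps");T=load("stand");A2=load("caps2");T2=load("stand2")
f=lambda C,a,z:atz(C,big(*a),z).round(1)
for n,p,p2,z in [("A",(395,357),(404,161),80),("B",(240,213),(548,312),80),("C",(409,201),(391,322),80),("mat",(504,213),(301,286),3)]:
    a,b=f(A,p,z),f(A2,p2,z); print(n,a,b,(a+b)/2)
print("tool foot",f(A2,(273,304),14),"handle",f(A2,(247,331),109))
P=[(291,282),(363,274),(437,265),(511,256)];Q=[(509,256),(434,265),(361,274),(289,282)]
R=np.array([(f(T,p,25)+f(T2,q,25))/2 for p,q in zip(P,Q)]);print(R,R.mean(0),np.arctan2(*(R[3]-R[0])[::-1]), f(T2,Q[0],25))
```

```text
A [564.7 -90.9] [564.3 -90.4] [564.5  -90.65]
B [434.3  59.2] [434.6  57.9] [434.45  58.55]
C [588.2  59.3] [586.9  57.5] [587.55  58.4 ]
mat [690.6  35.6] [687.9  32.5] [689.25  34.05]
tool foot [719.1  48.4] handle [717.3  47.6]
[[ 403.45 -343.6 ]
 [ 468.9  -340.55]
 [ 534.5  -337.05]
 [ 599.5  -333.95]] [ 501.5875 -338.7875] 0.04918244279103758 [ 403.  -344.6]
```

```bash
cat >> h.py <<'E'
Y=0.049
def rec(k): return np.array([501.6,-338.8])+(k-2.5)*66*np.array([np.cos(Y),np.sin(Y)])
def pick_place(c,k):
    r=rec(k); o=D(Y)
    ctrl.let_go(); ctrl.reach([*c,170],o); ctrl.movel([*c,24],rate=150)
    ctrl.close(f_grip=15); rep("grip"); ctrl.movel([*c,170],rate=200)
    ctrl.reach([*r,170],o); ctrl.movel([*r,60],rate=150); ctrl.movel([*r,35],rate=50); rep("placed")
    ctrl.let_go(); ctrl.movel([*r,170],rate=200); rep("free")
E
python3 - <<'E'
from h import *
for c,k in [((564.5,-90.6),4),((587.5,58.4),3),((434.5,58.5),2)]: pick_place(c,k)
look("stand3",[500,-340,250],1.5)
E
```

```text
grip t 31.6 p [564.6 -90.7  24. ] rot [ 3.141 -0.     0.049] w 43.8 ft [-0.4 -0.2  0.3] tq [-0.05  0.16  0.  ] ff 15.0
placed t 35.0 p [ 600.3 -334.    34.6] rot [3.142 0.    0.049] w 44.3 ft [ 1.4 -1.  -0.8] tq [-0.01  0.18  0.07] ff 15.0
free t 36.7 p [ 599.9 -333.2  168.8] rot [-3.14e+00  1.00e-03  4.90e-02] w 92.0 ft [ 0.  -0.3 -0.1] tq [-0.05  0.2  -0.11] ff 0.0
grip t 40.2 p [587.5  58.5  24. ] rot [-3.142  0.     0.049] w 43.8 ft [0.3 0.5 0.3] tq [ 0.03  0.19 -0.02] ff 15.0
placed t 44.1 p [ 534.4 -337.2   34.6] rot [-3.142  0.     0.049] w 43.7 ft [-0.5 -1.  -2. ] tq [0.   0.14 0.01] ff 15.0
free t 45.8 p [ 534.1 -336.4  168.9] rot [-3.14e+00  1.00e-03  4.90e-02] w 91.9 ft [-0.6 -0.4 -0.3] tq [-0.02  0.22 -0.  ] ff 0.0
grip t 49.4 p [434.5  58.5  24. ] rot [-3.142 -0.     0.049] w 43.6 ft [-0.4 -0.4  1.3] tq [-0.01  0.18  0.02] ff 15.0
placed t 53.3 p [ 468.4 -340.5   34.7] rot [3.142 0.    0.049] w 44.0 ft [-0.  -0.5 -0.7] tq [-0.    0.16  0.02] ff 15.0
free t 55.0 p [ 468.3 -339.7  169.1] rot [-3.14e+00  1.00e-03  4.90e-02] w 91.9 ft [ 0.1 -0.1  0.1] tq [0.01 0.15 0.01] ff 0.0
```

View pics/stand3.png

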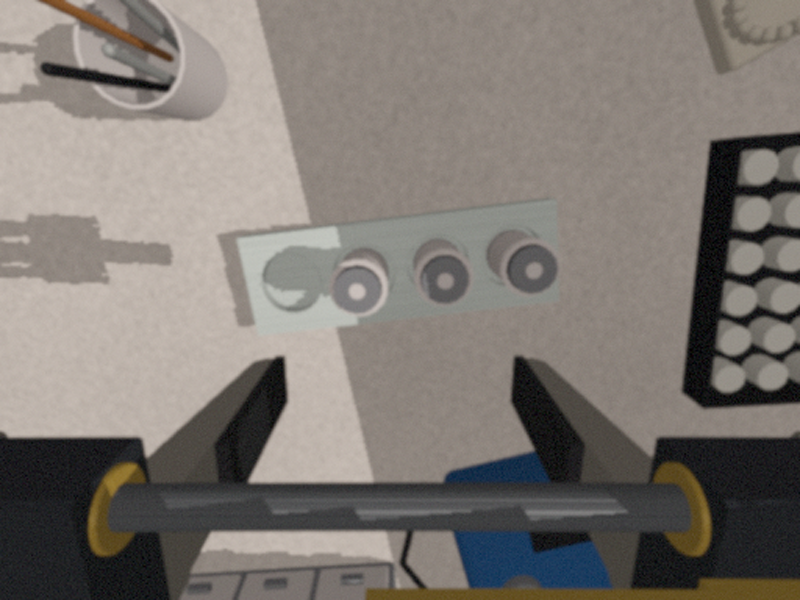

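Caps are at (357,291), (441,279) and (534,270). All three capsules sit in their recesses.

Run:
```python
from h import *
C=load("stand3")
for k,p in [(2,(357,291)),(3,(441,279)),(4,(534,270))]: print(atz(C,big(*p),90).round(1),rec(k).round(1))
look("tool",[690,20,260],1.5)
```

```text
[ 468.4 -339.6] [ 468.6 -340.4]
[ 531.7 -334.9] [ 534.6 -337.2]
[ 600.6 -333. ] [ 600.5 -334. ]
```

View pics/tool.png

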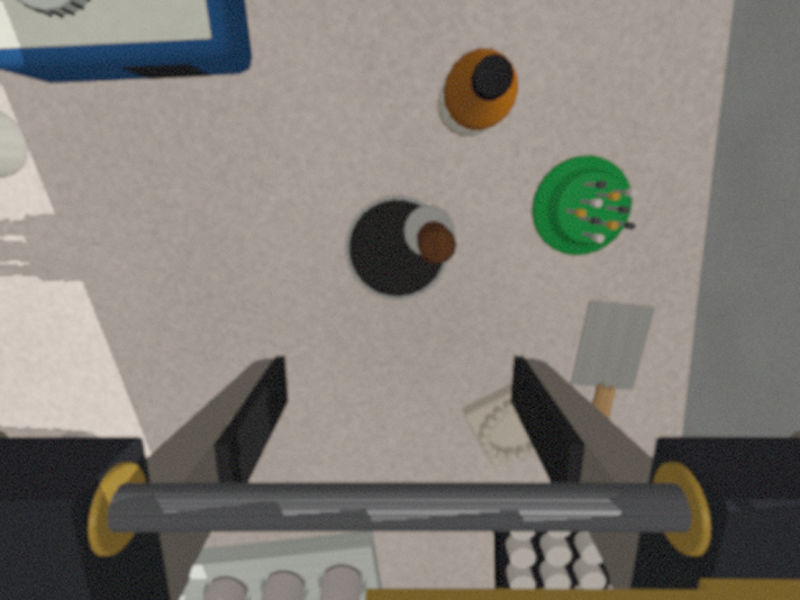

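The tool is standing at the mat's edge: foot at (428,230), handle top at (438,242), mat at (398,247). I'll set it square on the mat first, then regrip it and press the caps.

Run:
```python
from h import *
C=load("tool"); f=lambda a,z:atz(C,big(*a),z).round(1)
foot,hand,mat=f((428,231),14),f((438,242),112),f((398,247),3); print(foot,hand,mat)
t=hand*.5+foot*.5; m=np.array([689.2,34.0])
if np.hypot(*(foot-hand))<8 and np.hypot(*(mat-m))<6:
    o=D(1.5)
    ctrl.reach([*t,200],o); ctrl.movel([*t,64],rate=120); rep("down"); ctrl.close(f_grip=30); rep("grip")
    ctrl.movel([*t,84],rate=60); rep("lift")
    ctrl.movel([*m,84],rate=100); rep()
    z=70
    while z>62 and abs(state()['ft_force'][2]) <8:
        ctrl.movel([*m,z],rate=20); rep(z); z-=1
```

```text
[718.9  49.8] [720.1  53.2] [690.5  35.6]
down t 60.0 p [720.2  51.5  65. ] rot [ 3.14 -0.    1.5 ] w 91.8 ft [-0.2  0.6 -0.1] tq [-0.09  0.1   0.05] ff 0.0
grip t 61.0 p [719.5  51.5  63.9] rot [3.142 0.    1.5  ] w 27.4 ft [ 0.2  0.3 -0.6] tq [-0.04 -0.03  0.01] ff 30.0
lift t 61.4 p [719.6  51.6  84.5] rot [ 3.141 -0.     1.5  ] w 27.7 ft [ 0.3 -0.4 -3.1] tq [-0.06  0.14 -0.01] ff 30.0
t 61.9 p [689.6  34.3  84.1] rot [ 3.141e+00 -1.000e-03  1.500e+00] w 27.4 ft [ 0.7  0.4 -3.7] tq [-0.    0.04 -0.03] ff 30.0
70 t 62.8 p [689.3  33.9  70.1] rot [3.141 0.    1.5  ] w 27.4 ft [-0.2  0.3 -2.2] tq [-0.11  0.06 -0.03] ff 30.0
69 t 63.0 p [689.2  34.   69. ] rot [ 3.142 -0.     1.5  ] w 27.6 ft [ 0.2  0.  -2.7] tq [-0.07  0.05 -0.06] ff 30.0
68 t 63.3 p [689.2  34.   67.9] rot [-3.141 -0.     1.5  ] w 27.7 ft [-0.3  0.8 -2.7] tq [-0.02  0.06  0.05] ff 30.0
67 t 63.5 p [689.1  34.   66.9] rot [-3.141  0.     1.5  ] w 27.2 ft [-0.  -0.1 -2.3] tq [-0.13  0.06 -0.  ] ff 30.0
66 t 63.8 p [689.1  34.   65.9] rot [-3.141  0.     1.5  ] w 27.4 ft [ 0.5 -0.1 -3. ] tq [-0.03  0.05 -0.  ] ff 30.0
65 t 64.0 p [689.1  34.   64.9] rot [-3.141  0.     1.5  ] w 27.2 ft [-0.4  0.1 -2.4] tq [-0.07  0.08  0.02] ff 30.0
64 t 64.3 p [689.2  34.   64. ] rot [-3.142  0.     1.5  ] w 27.4 ft [-0.1 -0.7 -3. ] tq [-0.1   0.1   0.03] ff 30.0
63 t 64.5 p [689.3  34.   63.9] rot [ 3.142 -0.     1.5  ] w 27.8 ft [-2.7  0.4  5.7] tq [-0.09  0.87 -0.04] ff 30.0
```

```bash
cat > press.py <<'E'
from h import *
o=D(1.5)
ctrl.let_go(); ctrl.sleep(.3); ctrl.close(f_grip=40); rep("regrip")
off=state()['position'][2]-3; print("off",off)
ctrl.movel([*state()['position'][:2],230],rate=150); w=state()['ft_force'][2]
for k,c in [(4,(600.5,-333.8)),(3,(533,-336.3)),(2,(468.5,-340))]:
    ctrl.reach([*c,off+110],o); ctrl.movel([*c,off+93],rate=80); ctrl.sleep(.2)
    w=state()['ft_force'][2]; z=off+92; log=[]
    while z>off+76:
        ctrl.movel([*c,z],rate=12); s=state(); F=s['ft_force'][2]-w; log.append((round(s['position'][2]-off,1),round(F,1)))
        if F>30 or (F>4 and z>off+95): break
        z-=1
    rep(k,log); ctrl.movel([*c,off+110],rate=100)
E
python3 press.py
python3 - <<'E'
from h import *
rep()
cv2.imwrite("pics/side4.png",cv2.resize(cams.snapshot("side")[200:384,190:430,::-1],None,fx=3,fy=3,interpolation=cv2.INTER_CUBIC))
E
```

```text
regrip t 66.9 p [689.2  34.   63. ] rot [3.141 0.    1.5  ] w 27.3 ft [ 0.5 -0.8  0.3] tq [-0.07  0.05 -0.01] ff 40.0
off 59.98531091902328
4 [(np.float64(92.1), np.float64(0.2)), (np.float64(90.9), np.float64(-0.0)), (np.float64(90.0), np.float64(0.7)), (np.float64(89.9), np.float64(8.1)), (np.float64(89.0), np.float64(9.2)), (np.float64(88.1), np.float64(9.4)), (np.float64(87.1), np.float64(8.4)), (np.float64(86.1), np.float64(8.6)), (np.float64(85.1), np.float64(9.6)), (np.float64(84.1), np.float64(7.9)), (np.float64(83.1), np.float64(8.8)), (np.float64(82.1), np.float64(9.6)), (np.float64(81.9), np.float64(14.3)), (np.float64(81.9), np.float64(17.8)), (np.float64(81.8), np.float64(22.6)), (np.float64(81.8), np.float64(26.9))] t 74.1 p [ 601.1 -334.8  141.8] rot [ 3.138 -0.     1.5  ] w 27.6 ft [-6.5  4.3 24.1] tq [ 1.21  2.17 -0.02] ff 40.1
3 [(np.float64(92.1), np.float64(1.0)), (np.float64(90.9), np.float64(0.4)), (np.float64(90.0), np.float64(-0.1)), (np.float64(89.7), np.float64(7.6)), (np.float64(88.8), np.float64(9.5)), (np.float64(87.9), np.float64(9.5)), (np.float64(86.9)
[... 583 characters left out ...]
0.4)), (np.float64(89.6), np.float64(7.6)), (np.float64(88.7), np.float64(9.7)), (np.float64(87.7), np.float64(9.9)), (np.float64(86.7), np.float64(9.4)), (np.float64(85.7), np.float64(8.9)), (np.float64(84.7), np.float64(9.1)), (np.float64(83.7), np.float64(9.4)), (np.float64(82.7), np.float64(8.6)), (np.float64(81.9), np.float64(10.4)), (np.float64(81.8), np.float64(16.6)), (np.float64(81.8), np.float64(23.3)), (np.float64(81.7), np.float64(31.1))] t 84.7 p [ 469.1 -341.   141.7] rot [ 3.139e+00 -1.000e-03  1.500e+00] w 27.3 ft [-6.5  5.  27.6] tq [ 1.38  2.04 -0.04] ff 40.1
t 85.2 p [ 468.5 -339.7  169.6] rot [-3.142 -0.     1.5  ] w 27.3 ft [ 0.5  0.9 -3. ] tq [-0.04  0.06 -0.02] ff 40.0
```

View pics/side4.png

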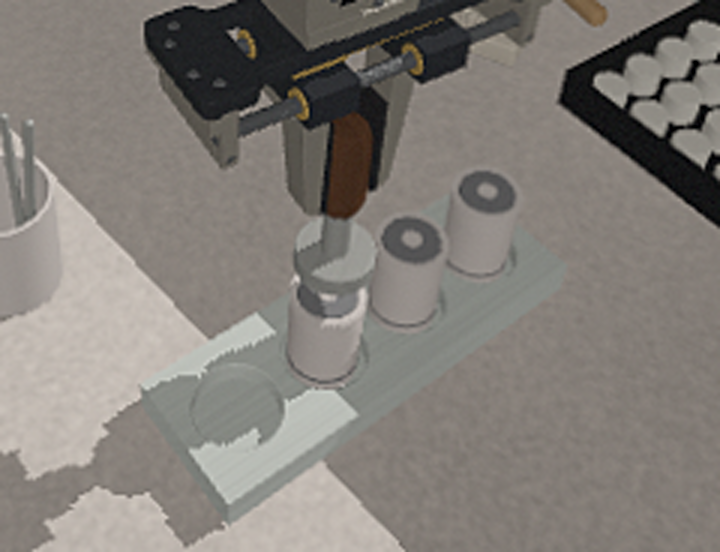

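All three caps travelled 8 mm to a hard stop, and the two visible ones, at (413,240) and (487,192), are flush. Now the tool goes back to its rest.

Run:
```python
from h import *
o=D(1.5); m=(689.2,34.0); off=60.
ctrl.movel([468.5,-340,230],rate=150)
ctrl.reach([*m,230],o); ctrl.movel([*m,off+12],rate=120); ctrl.sleep(.2)
w=state()['ft_force'][2]; z=off+6
while z>off and state()['ft_force'][2]-w<5: ctrl.movel([*m,z],rate=15); z-=1
rep("down"); ctrl.let_go(); ctrl.movel([*m,200],rate=120)
look("tool2",[690,20,260],1.5); rep()
a=cv2.imread("pics/tool2.raw.png")[90:260,170:400]
ctrl.reach([475,290,250],D(3.0)); ctrl.sleep(.2); u=cams.snapshot("wrist")[90:260,150:380,::-1]
s=cams.snapshot("side")[200:370,190:420,::-1]; e=cams.snapshot("scene")[100:270,170:400,::-1]
cv2.imwrite("pics/fin.png",cv2.resize(np.vstack([np.hstack([a,u]),np.hstack([s,e])]),None,fx=1.7,fy=1.7,interpolation=cv2.INTER_CUBIC))
rep()
```

```text
down t 90.6 p [689.3  34.   63. ] rot [ 3.141 -0.     1.5  ] w 27.2 ft [-3.3  0.4  5.2] tq [-0.03  0.82 -0.02] ff 40.0
t 93.6 p [689.6  20.4 258.9] rot [-3.14  0.    1.5 ] w 91.9 ft [ 0.1 -0.   1. ] tq [-0.04  0.05 -0.05] ff 0.0
t 95.3 p [475.4 289.6 249.9] rot [-3.141  0.     2.999] w 91.5 ft [ 0.2  0.1 -0.3] tq [-0.01  0.    0.  ] ff 0.0
```

View pics/fin.png

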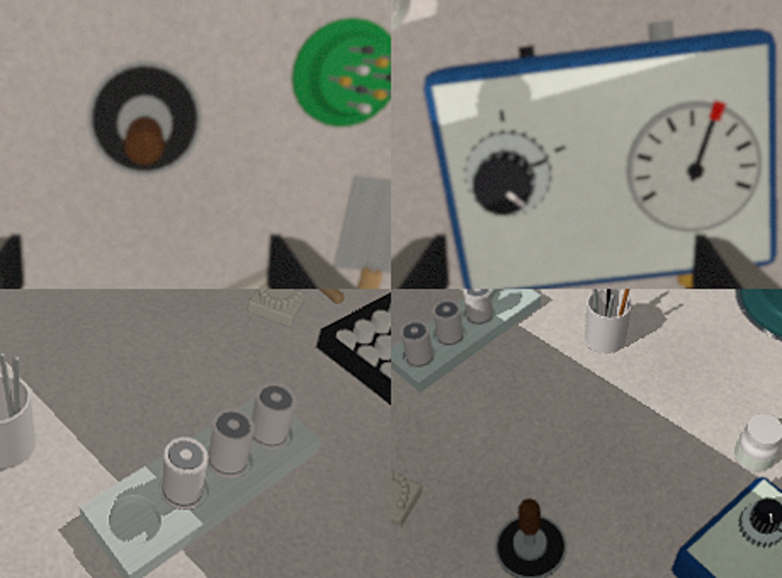

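The final views show the tool upright on the mat at (145,118), the gauge on red at (717,110), the ring line at its second mark, and all three caps flush in their recesses.

```bash
python3 -c "
from cell import ctrl, cams, state
print(ctrl.job_done())"
```

```text
the job is handed in; nothing more can be done
None
```

I handed the job in at about 95 s on the robot's clock; no verdict came back. In the last pictures the gauge is on 6 bar, the lock ring is tight, all three capsules present stand in their own recesses with caps flush, and the seating tool stands upright on its rest.

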